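# Walk the litho stone round to the fence

### The arm

A 7-joint arm with a two-finger parallel gripper is mounted at the origin on the work surface; the furniture and walls round the work are solid. World frame = base frame: x ahead of the robot, y to its left, z up, the work surface at z = 0. Lengths are in m, angles in rad, forces in N, time in s.
With the tool pointing down it reaches from about 0.35 to 0.9 m from the base axis. Payload 19.9 kg.
Tool frame: the origin (TCP) lies at the very end of the fingers, on their centre line; the grasp point (between the pads) lies 19 mm behind it (r.tcp_to_grasp is the distance from the TCP to the grasp point, in m); z points along the fingers, y is the direction in which the jaws open and shut (so a half turn about z gives the same grasp; the last joint's range is limited). The gripper opens to 94 mm and grips with 3 to 60 N. Pads are 16 mm wide; open, the fingers measure 119 mm over their backs; the gripper's body (75 mm by 177 mm) begins 78 mm behind the grasp point.
Start: joints at [1.264, 0.417, -0.01, 1.614, 0.005, 1.111, -0.053], TCP at [0.164, -0.603, 0.205] pointing down, gripper open.
Joint ranges: [-2.81, 2.81], [-0.39, 2.02], [-1.27, 1.25], [0.06, 2.57], [-1.19, 4.33], [0.19, 2], [-2.82, 2.82]. Speed limits (rad/s): [1.89, 1.89, 2.39, 2.39, 3.01, 3.01, 3.01].

### API

Orientations are given as a rotation vector (axis times angle).
In Python, from rig import r gives the robot as it stands.
- The arm moves only by the tool servo_tool, never from a script. Its argument "motion" is a list of rows, each a list of 6 numbers: the shift along the tool's x, y, z as a fraction of full scale, then the turn, a rotation vector about the tool's x, y, z as a fraction of full scale. A call has 1 to 5 rows; each row shifts and turns the commanded pose from where the row before left it, along the tool's axes as they then stand; what a row does not reach is not made up. Full scale, the value 1, is 0.25 m for a shift and 0.15 rad for a turn. A row lasts 1/10 s, in which the tool goes at most 50 mm and 8.59 degrees, less where a joint would pass 70% of its speed; a pose out of reach is approached as far as the arm can. A call with a number of a shift or a turn outside -1 to 1 is refused whole. A call with a gripper value outside its range is refused whole. "claw" is the opening, from 0 (shut) to 1 (fully open), set as the call begins (left out, the last holds). The fingers move at their own pace and stop on an object; "force" is the grip in N (left out, the last holds). Time passes only in rows, so rows that do not move let the fingers close. It gives the time, the measured TCP pose, the force and the opening at its end, in the units of the state.
- r.get_obs(): the state, without advancing time (a new reading comes with each control period).
- r.read_camera(name): name is "side" or "top" or "wrist"; returns a dict with "frame" (420x560x3 uint8, red, green, blue), "depth" (420x560 float32, m along the optical axis (not along the pixel's ray), 0 where there is no reading), "K" (3x3 intrinsics, pixels), "rvec" (rotation vector, rad) and "tvec" (3), from world to camera coordinates, as OpenCV has them; the wrist camera has in their place "hand_eye" (4x4, takes a point from camera to tool coordinates, whose origin is the TCP and whose axes are the flange's). Camera axes: x right, y down, z forward; pixel columns grow to the right and rows downward; lengths in m; the calibration is good to about 2 mm. The wrist camera is an equidistant fisheye: a pixel r from the principal point sees the ray r / f radians off the axis. A picture is of the moment at which its call begins: read the wrist's pose just before it.
- r.job_done(): hands the job in, once; it reports no verdict.
The state is a dict: "t": time; "joints": joint angles; "joint_velocities": joint speeds; "tau": joint torques, N m; "eef_pos": TCP position; "ee_rot": TCP orientation; "contact_force": force on the tool from outside, world axes, zero at the start; "ft_torque": the same for the moment, N m; "opening": finger opening in m.
Only numpy, scipy, OpenCV 4.12 (cv2) and the standard library are available. Lean on these libraries where they do the work, as an engineer would, in place of code of your own. Each camera call takes 0.05 s, during which the arm holds its last target.

### The job

The litho stone is too wide and heavy to pick up: with fingertip pushes alone, never lifting or tipping it, walk it round on the table until a long side faces the brass face of the fence squarely, before it touches the fence. Then push it home so that this long side lies flush against the brass, all of it within the length of the fence, and leave it there. Do not disturb the other things on the table.

Things in the scene. Friction and masses are not known exactly. Their poses are not given: they have to be found in the camera images.
- stone: loose lithographic stone: a heavy cream-grey slab, 140 mm long (its x), 92 mm wide (its y), 34 mm high, about 0.7 to 1 kg, edges rounded 3 mm, with a dark border line and a leaf drawn on its top. Origin at the centre of its underside, z up. It slides on the table when pushed low with about 4 to 10 N, and turns when pushed near a corner. Either long side may go to the fence.
- fence: fence fixed to the table: straight dark wooden bar, 230 mm long (its x), 30 mm thick (its y), 30 mm high (two screw heads on top reach 41 mm), lined with brass on its working face, which is the face towards its own -y, 15 mm from the origin. Origin at the centre of its underside, on the table. With the stone flush, the stone's origin is 61 mm from the fence's origin along the fence's -y.
- chair_edge (a point): nearest point, at table height, of the fixed wooden back of a chair that stands beyond the far edge of the table (the edge is at about x = 0.53). The back rises about 0.2 m above the table and runs from here away from the robot and to its left; keep the gripper and wrist off it.
- ink_bottle: bystander, not to be disturbed: black ink bottle, 42 mm across, 60 mm tall; origin at the centre of its underside
- varnish: bystander, not to be disturbed: amber varnish jar with a cream cap, 52 mm across, 73 mm tall; origin at the centre of its underside
- green_tube: bystander, not to be disturbed: white paint tube with a green band, lying, 35x130x26 mm; origin at the centre of its underside
- rubber: bystander, not to be disturbed: blue and white eraser, 25x43x15 mm; origin at the centre of its underside
- spool: bystander, not to be disturbed: spool of red thread standing on end, 31 mm across, 40 mm tall; origin at the centre of its underside

How it is judged:
On the way:
1. the stone's long side is square to the fence (within 11 degrees) with the stone still at least 6 mm clear of it (angle between the x axis of stone and the x axis of fence, either way round below 0.2 rad and y of stone in the frame of fence below -0.067 m), for 0.2 s.
At the end, for the whole second after the job is handed in: the stone lies flat and at rest with a long side against the brass face: within 2 degrees of parallel, the gap under 3.5 mm, its whole length within the fence's length (2 mm over is let pass) (angle between the x axis of stone and the x axis of fence, either way round below 0.035 rad and y of stone in the frame of fence between -0.0645 and -0.055 m and x of stone in the frame of fence between -0.047 and 0.047 m and height (world z) of stone below 0.004 m and angle between stone's own z axis and vertical below 0.03 rad and linear speed of stone below 0.01 m/s); the robot touches nothing.
It fails at once if the stone is lifted or tipped (height (world z) of stone above 0.012 m or angle between stone's own z axis and vertical above 0.12 rad).
It fails at once if the stone touches the fence while its long side is more than 15 degrees off square (contact force between stone and fence above 0.5 N and angle between the x axis of stone and the x axis of fence, either way round above 0.26 rad).
It fails at once if a bystander is moved more than 15 mm (distance of any of ink_bottle, varnish, green_tube, rubber, spool from where it was at the start of the episode above 0.015 m).
It also fails if it takes over 64 s, if anything falls off the work surface, if the arm or the gripper's body presses on something with over 40 N, if the wrist force passes 120 N, or if a joint passes its speed limit or range.

## Working session

There is one attempt and no reset: what is moved stays moved. The work goes in short steps, Python scripts to look and compute and a tool call to move; the robot and the scene stay as the last step left them, time stands still between calls to the robot, and variables do not carry over. Pictures are saved under pics/ and viewed, and the job is handed in when it is done.

Besides the shell and the picture viewer there is one more tool, called after "Request:" in YAML: its name, and indented under it one key for each argument. servo_tool: Moves the arm, as the interface text tells. Shift numbers are shares of 0.25 m and turn numbers shares of 0.15 rad, none past 1 either way. Its arguments: {"type":"object","properties":{"motion":{"type":"array"},"claw":{"type":"number"},"force":{"type":"number"}},"required":["motion"]}

```bash
ls; mkdir -p pics
python3 - <<'E'
from rig import r
import cv2,numpy as np
o=r.get_obs();print(o)
for n in ["top","side"]:
    c=r.read_camera(n);cv2.imwrite(f"pics/{n}0.png",c["frame"][:,:,::-1]);np.savez(f"{n}0.npz",**c)
    print(n,c["K"],c["rvec"],c["tvec"])
E
```

```text
pics
{'t': 0.0, 'joints': array([ 1.26447848,  0.41795722, -0.01033497,  1.61418778,  0.00470151,
        1.11067639, -0.05296796]), 'joint_velocities': array([-0.00047674, -0.00060604,  0.00050486,  0.00102048,  0.00223649,
        0.00012846,  0.00085008]), 'tau': array([ 5.66249782e-04, -8.51241803e+01,  6.38903305e-01, -4.25997734e+01,
       -4.87917429e-02,  1.85740250e-02,  1.43538086e-04]), 'eef_pos': array([ 0.1634899 , -0.60284532,  0.20482988]), 'ee_rot': array([-3.11290812e+00, -4.14713879e-01,  3.72121614e-04]), 'contact_force': array([-0.63036717, -0.35991442, -1.03360235]), 'ft_torque': array([-0.00059371, -0.03249305,  0.00824139]), 'opening': 0.09409648977387998}
top [[540.87274885   0.         285.3540063 ]
 [  0.         540.87274885 216.36429695]
 [  0.           0.           1.        ]] [ 2.12686453 -2.1423241   0.16711178] [0.04063153 0.48022994 1.19646509]
side [[511.58202454   0.         289.12181567]
 [  0.         511.58202454 196.14748794]
 [  0.           0.           1.        ]] [ 0.43564832 -2.43104209  1.65467147] [0.43665002 0.09888814 1.18701216]
```

View pics/top0.png

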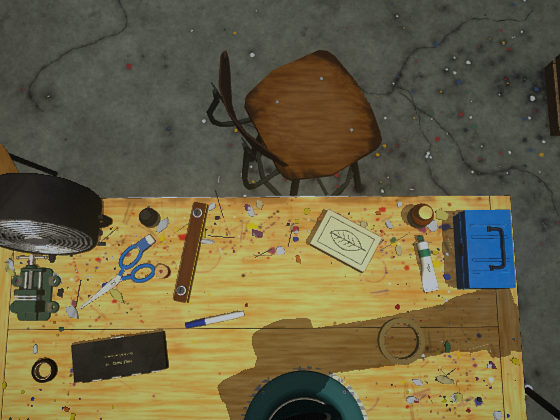

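View pics/side0.png

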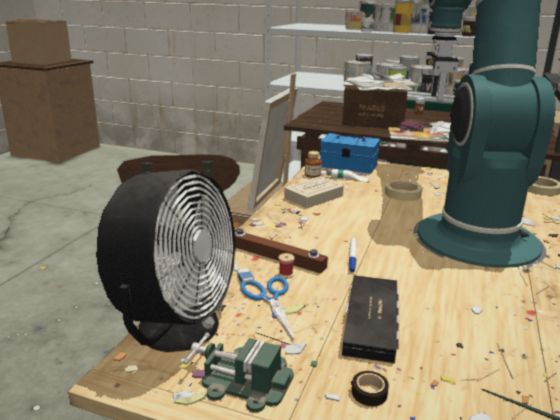

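```bash
cat > h.py <<'E'
import numpy as np,cv2
def ray(c,uv,z):
    R=cv2.Rodrigues(np.array(c["rvec"]))[0];t=np.array(c["tvec"]).ravel();K=np.array(c["K"])
    C=-R.T@t; d=R.T@np.linalg.inv(K)@np.array([uv[0],uv[1],1.]); s=(z-C[2])/d[2]; return C+s*d
def proj(c,P):
    return cv2.projectPoints(np.array(P,float).reshape(-1,1,3),np.array(c["rvec"]),np.array(c["tvec"]),np.array(c["K"]),None)[0].reshape(-1,2)
def crop(c,x0,y0,x1,y1,s,fn):
    im=cv2.resize(np.ascontiguousarray(c["frame"][y0:y1,x0:x1,::-1]),None,fx=s,fy=s,interpolation=cv2.INTER_CUBIC)
    for x in range((x0+9)//10*10,x1,10):
        cv2.line(im,((x-x0)*s,0),((x-x0)*s,6),(0,0,255),1); 
        if x%20==0: cv2.putText(im,str(x),((x-x0)*s,16),0,.35,(0,0,255),1)
    for y in range((y0+9)//10*10,y1,10):
        cv2.line(im,(0,(y-y0)*s),(6,(y-y0)*s),(0,0,255),1)
        if y%20==0: cv2.putText(im,str(y),(8,(y-y0)*s+4),0,.35,(0,0,255),1)
    cv2.imwrite(fn,im)
E
python3 - <<'E'
from h import *
c=np.load("top0.npz")
crop(c,125,190,285,310,5,"pics/c1.png")
crop(c,290,190,450,310,5,"pics/c2.png")
R=cv2.Rodrigues(c["rvec"])[0];print(-R.T@c["tvec"])
for p in [(0,0,0),(.5,0,0),(.5,.3,0),(.53,0,0)]:print(p,proj(c,p))
E
```

```text
[0.28154974 0.03111762 1.25839654]
(0, 0, 0) [[303.72185222 433.45653965]]
(0.5, 0, 0) [[301.1337896 210.7595383]]
(0.5, 0.3, 0) [[174.20009201 211.73539438]]
(0.53, 0, 0) [[300.98884544 198.28741689]]
```

View pics/c1.png

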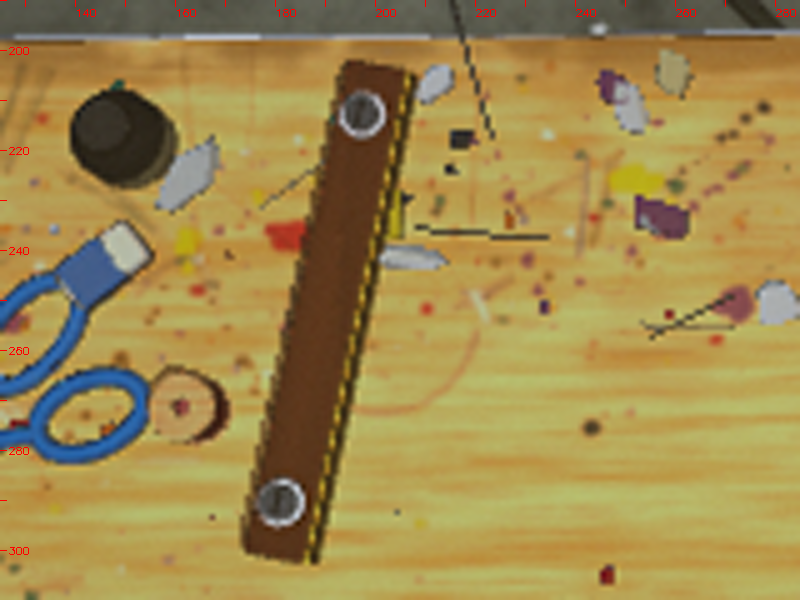

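View pics/c2.png

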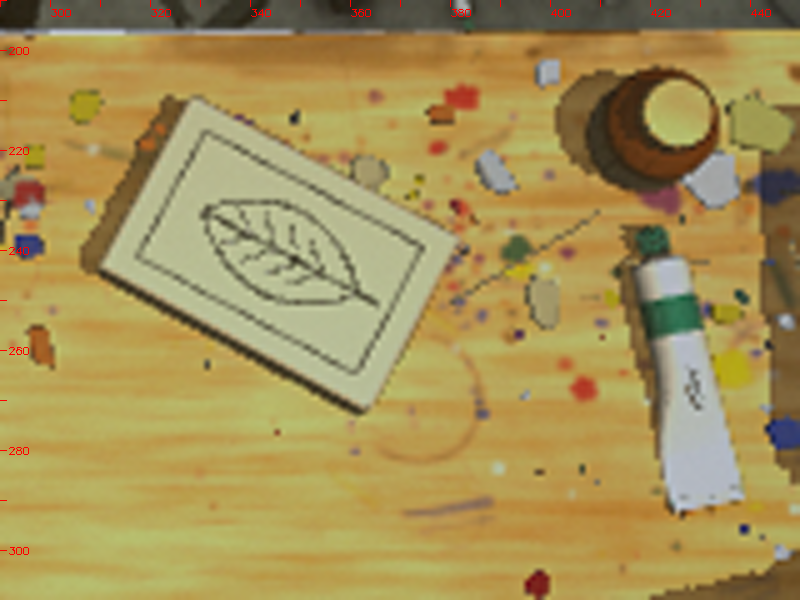

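```bash
cat >> h.py <<'E'
def rect(c,uv,z):
    P=np.array([ray(c,p,z) for p in uv])[:,:2]
    ctr=P.mean(0); return P,ctr
E
python3 - <<'E'
from h import *
c=np.load("top0.npz")
for n,uv,z in [("fence",[(191.5,202),(205.5,205),(187.5,302.5),(172,299.5)],.03),("stone",[(327,209.5),(380.5,238),(362.5,272.5),(309,244)],.034)]:
    P,ct=rect(c,uv,z);print(n,P.round(4).tolist(),ct.round(4))
    for i in range(4):
        d=P[(i+1)%4]-P[i];print(np.linalg.norm(d).round(4),np.degrees(np.arctan2(d[1],d[0])).round(1))
for n,uv,z in [("ink",(149,217),.06),("var",(423,212.5),.073),("spool",(161,271),.04),("rubA",(151,237),.0),("tubetop",(418,237),.013),("tubebotL",(426,291),.013),("tubebotR",(438,288),.013)]:
    print(n,ray(c,uv,z).round(3))
D=c["depth"]
# chair back points above z>0.. near edge
R=cv2.Rodrigues(c["rvec"])[0];Ki=np.linalg.inv(c["K"])
v,u=np.mgrid[0:420,0:560];X=np.stack([u,v,np.ones_like(u)],-1)@Ki.T*D[...,None]
W=(X-c["tvec"])@R
m=(W[...,2]>-0.02)&(W[...,0]>.535)&(D>0)
p=W[m];print(len(p),p.min(0),p.max(0));i=np.argsort(p[:,0])[:5];print(p[i]); 
for a in np.arange(.54,.9,.04):
    q=p[(p[:,0]>a)&(p[:,0]<a+.04)]
    if len(q):print(a.round(2),q.min(0).round(3),q.max(0).round(3))
E
```

```text
fence [[0.5173, 0.2541], [0.51, 0.2216], [0.2877, 0.2582], [0.2946, 0.2933]] [0.4024 0.2568]
0.0334 -102.7
0.2253 170.6
0.0357 78.9
0.2261 -10.0
stone [[0.4966, -0.0586], [0.4298, -0.1791], [0.3518, -0.1358], [0.4172, -0.0162]] [ 0.4238 -0.0974]
0.1378 -119.0
0.0891 151.0
0.1364 61.3
0.09 -28.1
ink [0.478 0.344 0.06 ]
var [ 0.481 -0.269  0.073]
spool [0.358 0.318 0.04 ]
rubA [0.44  0.353 0.   ]
tubetop [ 0.434 -0.269  0.013]
tubebotL [ 0.31  -0.282  0.013]
tubebotR [ 0.317 -0.31   0.013]
1720 [ 0.53500826 -0.17613142 -0.01950156] [0.84910158 0.51412274 0.24611264]
[[ 5.35008262e-01  2.49052340e-01  4.22661272e-04]
 [ 5.35014997e-01  1.73415223e-01 -2.62094798e-03]
 [ 5.35019598e-01 -1.76131420e-01 -4.44233857e-03]
 [ 5.35020429e-01  4.68885468e-01 -3.01808140e-03]
 [ 5.35034723e-01 -4.50907584e-02  6.55459301e-04]]
0.54 [ 0.541  0.201 -0.   ] [0.551 0.204 0.007]
0.58 [ 0.584  0.03  -0.02 ] [0.62  0.142 0.155]
0.62 [ 0.62   0.09  -0.005] [0.66  0.139 0.163]
0.66 [0.66  0.128 0.101] [0.7   0.163 0.165]
0.7 [0.7   0.148 0.041] [0.74  0.186 0.166]
0.74 [ 0.74   0.16  -0.019] [0.78  0.226 0.162]
0.78 [0.78  0.164 0.055] [0.82  0.18  0.151]
0.82 [0.82  0.166 0.065] [0.849 0.179 0.139]
```

```bash
cat >> h.py <<'E'
from scipy.spatial.transform import Rotation as Ro
def state(r):
    o=r.get_obs();R=Ro.from_rotvec(o["ee_rot"]).as_matrix()
    print("t %.2f tcp %s yawY %.1f tilt %.2f F %s op %.3f j %s"%(o["t"],o["eef_pos"].round(4),np.degrees(np.arctan2(R[1,1],R[0,1])),np.degrees(np.arccos(-R[2,2])),o["contact_force"].round(1),o["opening"],o["joints"].round(2)))
    return o["eef_pos"],R
E
python3 - <<'E'
from h import *
from rig import r
p,R=state(r);print(R.round(4))
c=np.load("top0.npz");D=c["depth"]
Rc=cv2.Rodrigues(c["rvec"])[0];Ki=np.linalg.inv(c["K"])
v,u=np.mgrid[0:420,0:560];X=np.stack([u,v,np.ones_like(u)],-1)@Ki.T*D[...,None]
W=(X-c["tvec"])@Rc
b=W[200:295,445:520];print("box",b[...,2].max(),np.median(b[...,2]))
s=W[230:250,330:355];print("stone top z",np.median(s[...,2]))
f=W[225:275,180:198];print("fence z",np.median(f[...,2]))
tgt=np.array([.495,-.137,.205]);print("delta tool",(R.T@(tgt-p)).round(3))
E
```

```text
t 0.10 tcp [ 0.1635 -0.6029  0.2049] yawY -74.8 tilt 0.06 F [ 1.1 -0.2 -0.3] op 0.094 j [ 1.26  0.42 -0.01  1.61  0.    1.11 -0.05]
[[ 9.652e-01  2.617e-01 -4.000e-04]
 [ 2.617e-01 -9.652e-01  1.000e-03]
 [-1.000e-04 -1.100e-03 -1.000e+00]]
box 1.258396543421334 0.08444784206522392
stone top z 0.034001853644263155
fence z 0.028161865545409843
delta tool [ 0.442 -0.363  0.   ]
```

Request:
servo_tool:
  motion:
    - [0.147,-0.121,0,0,0,0]
    - [0.147,-0.121,0,0,0,0]
    - [0.147,-0.121,0,0,0,0]
    - [0.147,-0.121,0,0,0,0]
    - [0.147,-0.121,0,0,0,0]
  claw: 1

```text
t: 0.6
eef_pos: [0.302, -0.4073, 0.2053]
ee_rot: [-3.114, -0.415, 0.0]
contact_force: [1.6, -0.4, 0.1]
opening: 0.0938
```

Request:
servo_tool:
  motion:
    - [0.147,-0.121,0,0,0,0]
    - [0.147,-0.121,0,0,0,0]
    - [0.147,-0.121,0,0,0,0]
    - [0.147,-0.121,0,0,0,0]
    - [0.147,-0.121,0,0,0,0]

```text
t: 1.1
eef_pos: [0.4397, -0.2133, 0.2055]
ee_rot: [3.114, 0.414, -0.0]
contact_force: [0.7, -0.9, 0.3]
opening: 0.0945
```

Request:
servo_tool:
  motion:
    - [0.147,-0.121,0,0,0,0]
    - [0.147,-0.121,0,0,0,0]
    - [0,0,0,0,0,-1]
    - [0,0,0,0,0,-1]
    - [0,0,0,0,0,-1]

```text
t: 1.6
eef_pos: [0.4941, -0.137, 0.2051]
ee_rot: [-2.939, -1.109, 0.001]
contact_force: [0.1, -0.5, -0.1]
opening: 0.0942
```

Request:
servo_tool:
  motion:
    - [0,0,0,0,0,-1]
    - [0,0,0,0,0,-1]
    - [0,0,0,0,0,-1]
    - [0,0,0,0,0,-1]
    - [0,0,0,0,0,-1]

```text
t: 2.1
eef_pos: [0.494, -0.1374, 0.2052]
ee_rot: [-2.329, -2.107, 0.0]
contact_force: [-0.4, -0.4, -0.4]
opening: 0.0938
```

Request:
servo_tool:
  motion:
    - [0,0,0,0,0,-1]
    - [0,0,0,0,0,-1]
    - [0,0,0,0,0,-1]
    - [0,0,0,0,0,-1]
    - [0,0,0,0,0,-1]

```text
t: 2.6
eef_pos: [0.494, -0.1374, 0.2052]
ee_rot: [-1.395, -2.814, 0.0]
contact_force: [-0.0, -0.9, -0.4]
opening: 0.0938
```

Run:
```python
from h import *
from rig import r
state(r)
```

```text
t 2.60 tcp [ 0.494  -0.1374  0.2052] yawY 37.3 tilt 0.03 F [-0.  -0.9 -0.4] op 0.094 j [ 0.76  0.27 -0.65  1.87  0.19  1.06  0.69]
```

Request:
servo_tool:
  motion:
    - [0,0,0,0,0,-1]
    - [0,0,0,0,0,-1]
    - [0,0,0,0,0,-0.68]
    - [0,0,0.2,0,0,0]
    - [0,-0.036,0.2,0,0,0]

```text
t: 3.1
eef_pos: [0.4905, -0.1448, 0.1056]
ee_rot: [0.813, 3.032, 0.0]
contact_force: [1.0, -1.4, -0.8]
opening: 0.0946
```

Request:
servo_tool:
  motion:
    - [0,0,0.2,0,0,0]
    - [0,0,0.12,0,0,0]
    - [0,0,0,0,0,0]

```text
t: 3.4
eef_pos: [0.4873, -0.1442, 0.0229]
ee_rot: [-0.813, -3.028, -0.002]
contact_force: [-0.2, -0.4, 0.6]
opening: 0.0941
```

Run:
```python
from h import *
from rig import r
state(r)
for n in ["top","side","wrist"]:
    c=r.read_camera(n);cv2.imwrite(f"pics/{n}1.png",c["frame"][:,:,::-1]);np.savez(f"{n}1.npz",**c)
crop(np.load("top1.npz"),290,170,450,290,5,"pics/c3.png")
```

```text
t 3.40 tcp [ 0.4873 -0.1442  0.0229] yawY 60.0 tilt 0.37 F [-0.2 -0.4  0.6] op 0.094 j [ 0.7   0.55 -0.58  2.01  0.45  0.71  0.89]
```

View pics/c3.png

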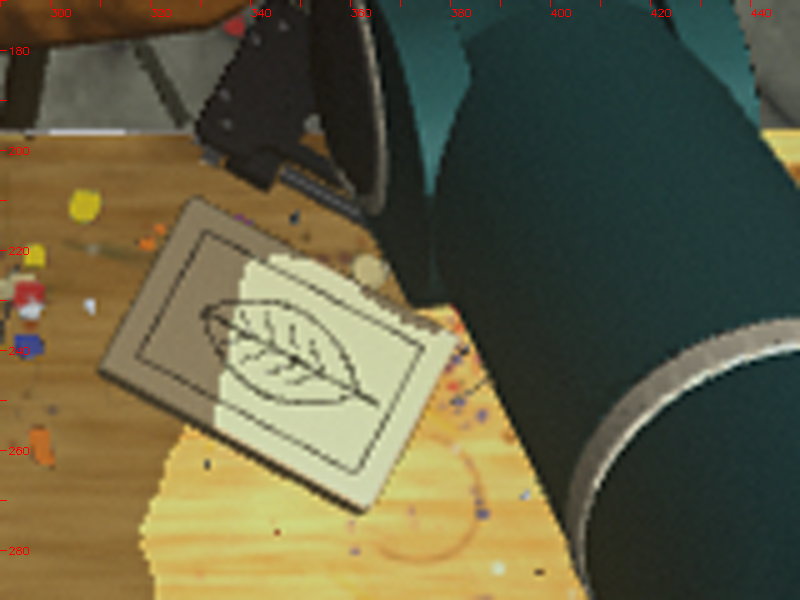

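View pics/wrist1.png

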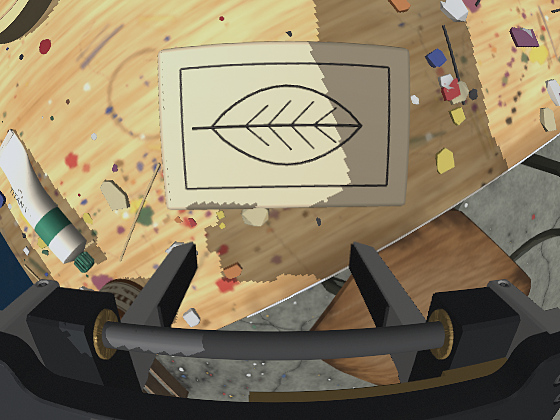

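View pics/side1.png

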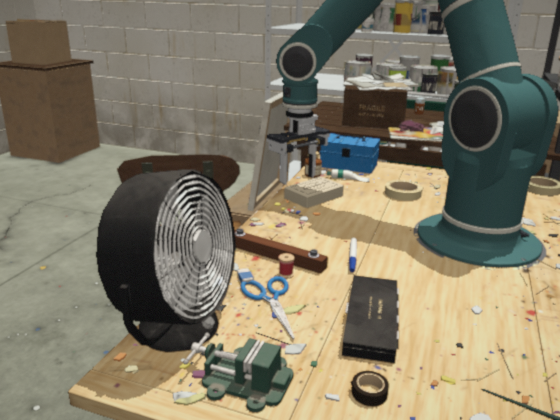

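Request:
servo_tool:
  motion:
    - [0,0,0.056,0,0,0]
    - [0,0,0,0,0,0]
    - [0.04,0,0,0,0,0]
    - [0.04,0,0,0,0,0]
    - [0,0,0,0,0,0]

```text
t: 4.05
eef_pos: [0.4711, -0.1344, 0.0126]
ee_rot: [-0.814, -3.034, 0.001]
contact_force: [0.5, 1.0, -0.6]
opening: 0.094
```

Run:
```python
from h import *
from rig import r
state(r)
```

```text
t 4.05 tcp [ 0.4711 -0.1344  0.0126] yawY 60.0 tilt 0.04 F [ 0.5  1.  -0.6] op 0.094 j [ 0.69  0.54 -0.57  2.06  0.47  0.67  0.85]
```

Request:
servo_tool:
  motion:
    - [0.012,0,0.012,0,0,0]
    - [0.0156,-0.012,0,0,0,0.4]
    - [0.0156,-0.012,0,0,0,0.4]
    - [0.0156,-0.012,0,0,0,0.4]
    - [0.0156,-0.012,0,0,0,0.4]

```text
t: 4.55
eef_pos: [0.4504, -0.1347, 0.0093]
ee_rot: [1.176, 2.912, 0.0]
contact_force: [1.2, -1.0, -2.4]
opening: 0.0939
```

```bash
cat > look.py <<'E'
import sys
from h import *
from rig import r
k=sys.argv[1]
state(r)
for n in sys.argv[2:]:
    c=r.read_camera(n);cv2.imwrite(f"pics/{n}{k}.png",c["frame"][:,:,::-1]);np.savez(f"{n}{k}.npz",**c)
E
python3 look.py 2 wrist
```

```text
t 4.55 tcp [ 0.4504 -0.1347  0.0093] yawY 46.0 tilt 0.04 F [ 1.2 -1.  -2.4] op 0.094 j [ 0.66  0.5  -0.51  2.12  0.42  0.62  0.65]
```

View pics/wrist2.png

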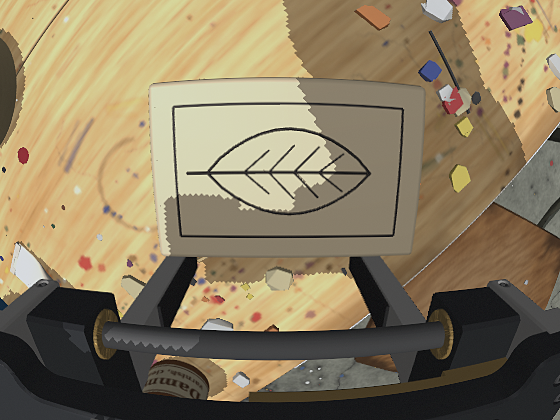

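Request:
servo_tool:
  motion:
    - [0.0156,-0.012,0,0,0,0.4]
    - [0.0156,-0.012,0,0,0,0.4]
    - [0.0156,-0.012,0,0,0,0.4]
    - [0.0156,-0.012,0,0,0,0.4]
    - [0.0156,-0.012,0,0,0,0.4]

```text
t: 5.1
eef_pos: [0.4267, -0.1291, 0.0093]
ee_rot: [1.596, 2.705, 0.0]
contact_force: [1.3, -1.8, -0.3]
opening: 0.0937
```

```bash
python3 look.py 3 wrist top
```

```text
t 5.10 tcp [ 0.4267 -0.1291  0.0093] yawY 28.9 tilt 0.05 F [ 1.3 -1.8 -0.3] op 0.094 j [ 0.61  0.46 -0.45  2.17  0.36  0.58  0.41]
```

View pics/wrist3.png

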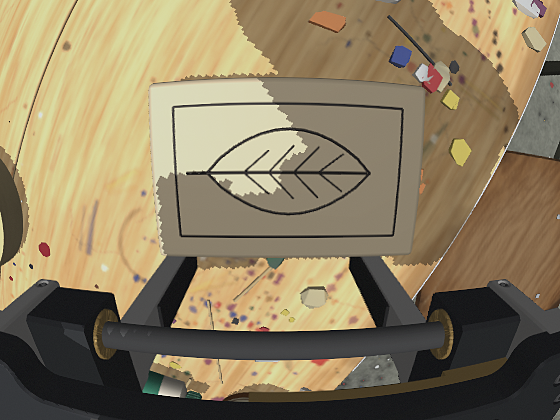

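View pics/top3.png

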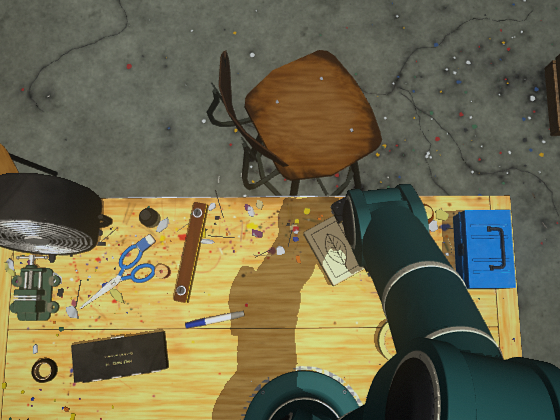

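Request:
servo_tool:
  motion:
    - [0.03,0,0,0,0,0]
    - [0.04,0,0,0,0,0]
    - [0.04,0,0,0,0,0]
    - [0.04,0,0,0,0,0]
    - [0.04,0,0,0,0,0]

```text
t: 5.7
eef_pos: [0.4034, -0.0868, 0.0094]
ee_rot: [1.593, 2.707, 0.0]
contact_force: [3.1, -4.0, 2.0]
opening: 0.094
```

Request:
servo_tool:
  motion:
    - [0.04,0,0,0,0,0]
    - [0.04,0,0,0,0,0]
    - [0.04,0,0,0,0,0]
    - [0.0156,-0.012,0,0,0,0.4]
    - [0.0156,-0.012,0,0,0,0.4]

```text
t: 6.2
eef_pos: [0.3794, -0.0563, 0.0093]
ee_rot: [-1.755, -2.606, 0.0]
contact_force: [1.5, -3.1, 2.1]
opening: 0.0939
```

```bash
python3 look.py 4 wrist top
```

```text
t 6.20 tcp [ 0.3794 -0.0563  0.0093] yawY 22.1 tilt 0.02 F [ 1.5 -3.1  2.1] op 0.094 j [ 0.46  0.38 -0.44  2.31  0.33  0.51  0.14]
```

View pics/wrist4.png

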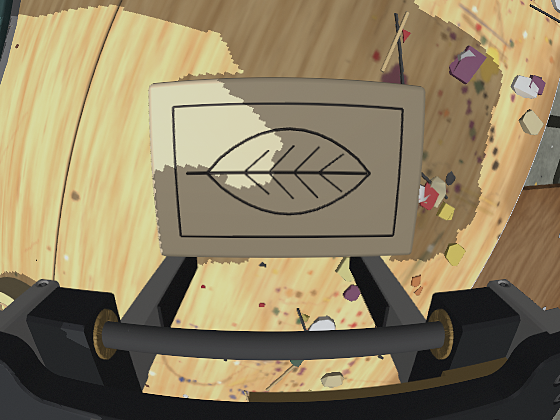

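View pics/top4.png

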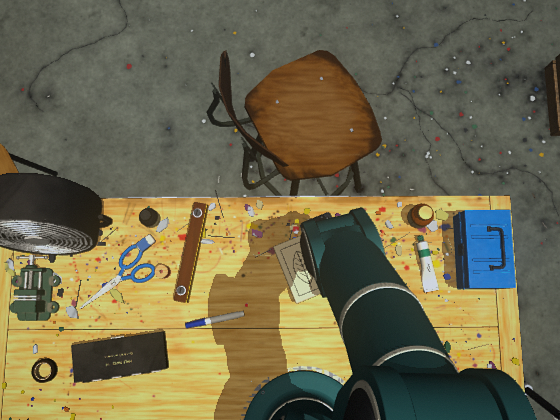

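Request:
servo_tool:
  motion:
    - [-0.05,0,0,0,0,0]
    - [0,0.04,0,0,0,0]
    - [0,0.04,0,0,0,0]
    - [0.03,0,0,0,0,0]
    - [0.02,0,0,0,0,0]

```text
t: 6.8
eef_pos: [0.3981, -0.0483, 0.009]
ee_rot: [-1.752, -2.607, -0.0]
contact_force: [6.7, -4.3, -1.7]
opening: 0.0939
```

```bash
python3 look.py 5 wrist
```

```text
t 6.80 tcp [ 0.3981 -0.0483  0.009 ] yawY 22.2 tilt 0.04 F [ 6.7 -4.3 -1.7] op 0.094 j [ 0.43  0.4  -0.44  2.27  0.33  0.53  0.12]
```

View pics/wrist5.png

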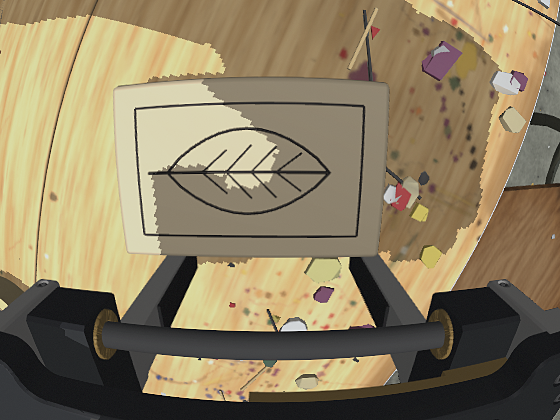

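Request:
servo_tool:
  motion:
    - [0.018,-0.012,0,0,0,0.4]
    - [0.018,-0.012,0,0,0,0.4]
    - [0.018,-0.012,0,0,0,0.4]
    - [0.018,-0.012,0,0,0,0.4]
    - [0.018,-0.012,0,0,0,0.4]

```text
t: 7.35
eef_pos: [0.3773, -0.0315, 0.0092]
ee_rot: [-2.126, -2.313, 0.001]
contact_force: [-1.3, -2.4, -0.8]
opening: 0.0942
```

Request:
servo_tool:
  motion:
    - [0.018,-0.012,0,0,0,0.4]
    - [0.018,-0.012,0,0,0,0.4]
    - [0.018,-0.012,0,0,0,0.4]
    - [0.018,-0.012,0,0,0,0.4]
    - [0.012,-0.003,0,0,0,0.12]

```text
t: 7.85
eef_pos: [0.365, -0.0104, 0.0092]
ee_rot: [-2.405, -2.021, 0.002]
contact_force: [-1.0, -3.2, -1.7]
opening: 0.0941
```

```bash
python3 look.py 6 wrist top side; python3 -c "
from h import *
crop(np.load('top6.npz'),165,190,325,310,5,'pics/c6.png')"
```

```text
t 7.85 tcp [ 0.365  -0.0104  0.0092] yawY -9.9 tilt 0.06 F [-1.  -3.2 -1.7] op 0.094 j [ 0.23  0.34 -0.32  2.36  0.23  0.47 -0.45]
```

View pics/wrist6.png

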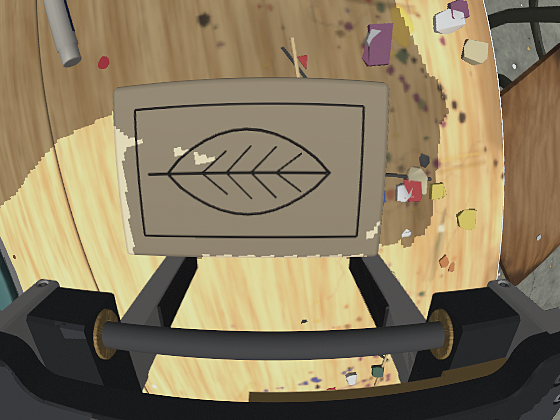

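View pics/c6.png

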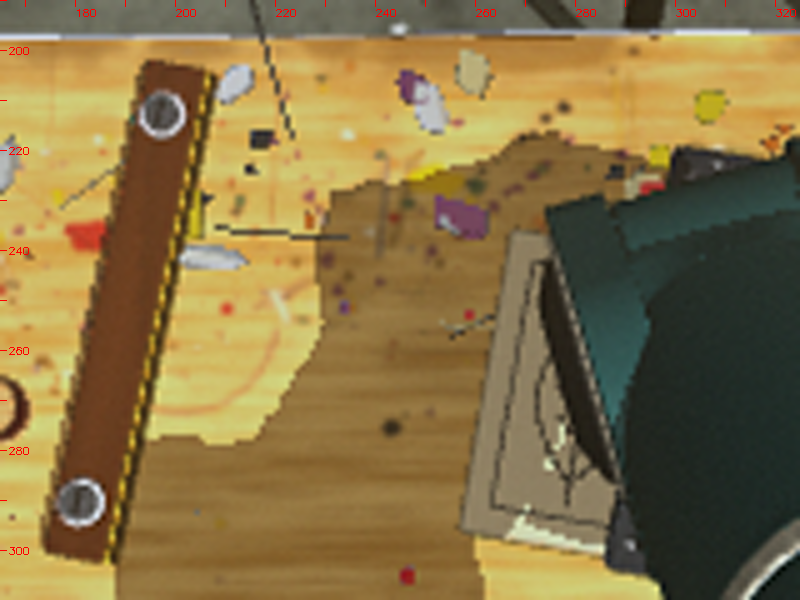

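Run:
```python
from h import *
c=np.load("top6.npz");c=dict(c)
D=c["depth"];Rc=cv2.Rodrigues(c["rvec"])[0];Ki=np.linalg.inv(c["K"])
v,u=np.mgrid[0:420,0:560];X=np.stack([u,v,np.ones_like(u)],-1)@Ki.T*D[...,None]
W=(X-c["tvec"])@Rc
def edge(y0,y1,x0,x1,zmin,zm,col_from_right):
    L=[]
    for y in range(y0,y1):
        xs=[x for x in range(x0,x1) if W[y,x,2]>zmin]
        if xs: L.append(ray(c,((max(xs)+.5) if col_from_right else (min(xs)-.5),y),zm)[:2])
    L=np.array(L);vx,vy,px,py=cv2.fitLine(L.astype(np.float32),cv2.DIST_HUBER,0,.001,.001).ravel()
    print(np.degrees(np.arctan2(vy,vx)),px,py,len(L), "y at x=.4:",py+(0.4-px)*vy/vx, L[0],L[-1],np.std((L-[px,py])@[-vy,vx]));return
edge(208,299,165,230,.018,.03,True)
edge(208,299,165,230,.018,.03,False)
edge(240,292,240,275,.02,.034,False)
m=(W[...,2]>.018)&(W[...,2]<.05)&(u>165)&(u<225)&(v>195)&(v<310)
q=np.array([ray(c,(a,b),.03)[:2] for a,b in zip(u[m],v[m])],np.float32);print(cv2.minAreaRect(q*1000))
```

```text
-10.733885 0.4117279 0.23579812 91 y at x=.4: 0.23802131 [0.5029639  0.21914399] [0.29770692 0.25620843] 0.016873668344813388
-10.888683 0.42998627 0.26478612 91 y at x=.4: 0.27055442 [0.50321747 0.251505  ] [0.29793734 0.28997471] 0.012301024588995514
-9.841008 0.3760619 0.09094729 52 y at x=.4: 0.086794816 [0.42713122 0.0827723 ] [0.3121473 0.1030688] 0.005261098538819278
((405.92877197265625, 269.1212463378906), (63.895999908447266, 229.38336181640625), 79.30168151855469)
```

Run:
```python
from h import *
c=dict(np.load("top6.npz"))
f=c["frame"].astype(int);print(f[250,180:206].tolist())
import scipy.ndimage as nd
reg=np.zeros(f.shape[:2],bool);reg[198:308,165:215]=1
br=reg&(f.sum(2)<200)&(f[...,0]>f[...,2]+15)
lab,n=nd.label(br);k=np.argmax(np.bincount(lab.ravel())[1:])+1;br=lab==k
def fit(side):
    L=[]
    for y in range(210,293):
        xs=np.where(br[y])[0]
        L.append(ray(c,(xs.max()+.5 if side else xs.min()-.5,y),.03)[:2])
    L=np.array(L)
    for _ in range(4):
        p=np.polyfit(L[:,0],L[:,1],1);e=abs(np.polyval(p,L[:,0])-L[:,1]);L=L[e<max(.002,2*np.median(e))]
    print(side,len(L),np.degrees(np.arctan(p[0])),np.polyval(p,.4),e.mean())
fit(0);fit(1)
print(cv2.minAreaRect(np.array([ray(c,(a,b),.03)[:2] for b,a in zip(*np.where(br))],np.float32)*1000))
```

```text
[[212, 178, 93], [213, 176, 92], [208, 161, 85], [114, 85, 51], [93, 60, 31], [102, 61, 30], [106, 63, 33], [109, 64, 32], [110, 64, 34], [112, 65, 33], [112, 66, 36], [106, 61, 30], [102, 60, 32], [98, 61, 33], [102, 61, 30], [103, 61, 32], [119, 81, 32], [172, 127, 35], [80, 59, 25], [134, 112, 55], [217, 200, 112], [212, 197, 110], [210, 198, 109], [210, 197, 109], [210, 195, 109], [211, 187, 101]]Traceback (most recent call last):
  File "<stdin>", line 17, in <module>
  File "<stdin>", line 12, in fit
    return umr_minimum(a, axis, None, out, keepdims, initial, where)
ValueError: zero-size array to reduction operation minimum which has no identity
```

Run:
```python
from h import *
c=dict(np.load("top6.npz"))
f=c["frame"].astype(int)
import scipy.ndimage as nd
reg=np.zeros(f.shape[:2],bool);reg[198:308,165:215]=1
br=reg&(f.sum(2)<235)&(f[...,0]>f[...,2]+50)
lab,n=nd.label(br);k=np.argmax(np.bincount(lab.ravel())[1:])+1;br=lab==k
def fit(side):
    L=[]
    for y in range(218,286):
        xs=np.where(br[y])[0]
        L.append(ray(c,(xs.max()+.5 if side else xs.min()-.5,y),.03)[:2])
    L=np.array(L)
    for _ in range(4):
        p=np.polyfit(L[:,0],L[:,1],1);e=abs(np.polyval(p,L[:,0])-L[:,1]);L=L[e<max(.002,2*np.median(e))]
    print(side,len(L),np.degrees(np.arctan(p[0])),np.polyval(p,.4),e.mean())
fit(0);fit(1)
print(cv2.minAreaRect(np.array([ray(c,(a,b),.03)[:2] for b,a in zip(*np.where(br))],np.float32)*1000))
```

```text
0 56 -10.585867692123387 0.2711038201467492 0.0006186111887089474
1 45 -9.212868710214359 0.24106651466441067 0.0017931751489170796
((403.5160217285156, 254.3717041015625), (37.49700164794922, 228.50112915039062), 79.99295043945312)
```

Request:
servo_tool:
  motion:
    - [0.02,0,0,0,0,0]
    - [0.04,0,0,0,0,0]
    - [0.04,0,0,0,0,0]
    - [0.04,0,0,0,0,0]
    - [0.04,0,0,0,0,0]

```text
t: 8.5
eef_pos: [0.3737, 0.0344, 0.0093]
ee_rot: [-2.404, -2.023, 0.0]
contact_force: [-0.9, -5.3, 2.7]
opening: 0.0937
```

Request:
servo_tool:
  motion:
    - [0.04,0,0,0,0,0]
    - [0.04,0,0,0,0,0]
    - [0.04,0,0,0,0,0]
    - [0.04,0,0,0,0,0]
    - [0.04,0,0,0,0,0]

```text
t: 9.0
eef_pos: [0.3821, 0.0836, 0.0092]
ee_rot: [-2.404, -2.023, 0.001]
contact_force: [-0.8, -6.2, 4.0]
opening: 0.0938
```

Request:
servo_tool:
  motion:
    - [0.04,0,0,0,0,0]
    - [0.04,0,0,0,0,0]
    - [0.02,0,0,0,0,0]
    - [0.02,0,0,0,0,0]

```text
t: 9.4
eef_pos: [0.3871, 0.1129, 0.0092]
ee_rot: [-2.403, -2.023, 0.001]
contact_force: [-1.3, -7.2, 3.0]
opening: 0.0938
```

```bash
python3 look.py 7 wrist top side; python3 -c "
from h import *
crop(np.load('top7.npz'),165,190,325,310,5,'pics/c7.png')"
```

```text
t 9.40 tcp [0.3871 0.1129 0.0092] yawY -9.8 tilt 0.04 F [-1.3 -7.2  3. ] op 0.094 j [-0.07  0.39 -0.33  2.27  0.25  0.52 -0.77]
```

View pics/wrist7.png

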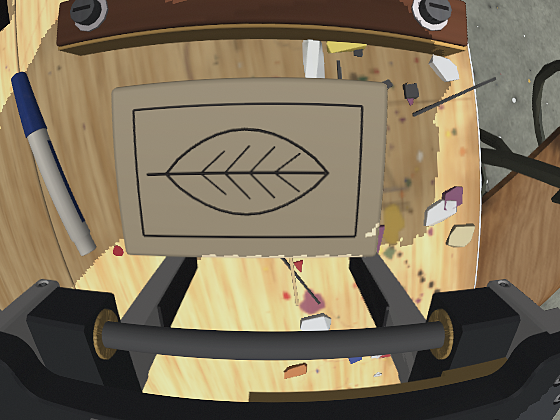

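View pics/c7.png

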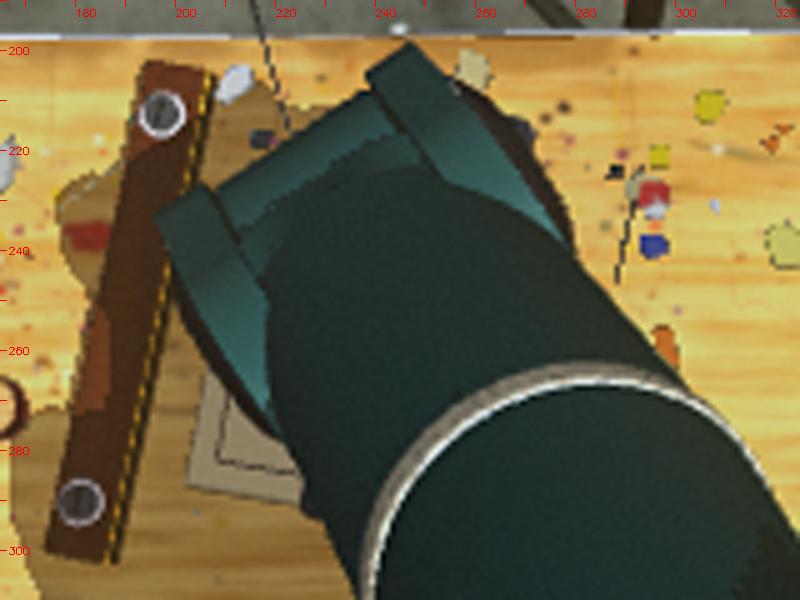

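Request:
servo_tool:
  motion:
    - [0.02,0,0,0,0,0]
    - [0.02,0,0,0,0,0]
    - [0.02,0,0,0,0,0]
    - [0.012,0,0,0,0,0]

```text
t: 9.95
eef_pos: [0.3903, 0.1308, 0.0092]
ee_rot: [-2.404, -2.022, 0.0]
contact_force: [-0.8, -3.8, 0.6]
opening: 0.0942
```

```bash
python3 look.py 8 wrist side
```

```text
t 9.95 tcp [0.3903 0.1308 0.0092] yawY -9.8 tilt 0.02 F [-0.8 -3.8  0.6] op 0.094 j [-0.11  0.4  -0.33  2.25  0.25  0.52 -0.81]
```

View pics/wrist8.png

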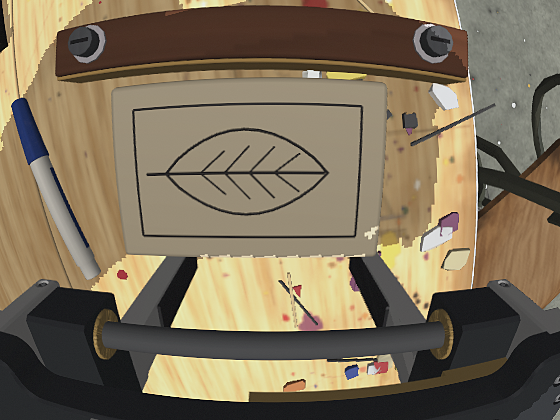

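Request:
servo_tool:
  motion:
    - [0.01,0,0,0,0,0]
    - [0.008,0,0,0,0,0]
    - [0.006,0,0,0,0,0]

```text
t: 10.35
eef_pos: [0.3914, 0.1362, 0.0093]
ee_rot: [2.404, 2.022, -0.0]
contact_force: [-0.4, -5.5, 2.9]
opening: 0.0938
```

Request:
servo_tool:
  motion:
    - [0.006,0,0,0,0,0]
    - [0.004,0,0,0,0,0]

```text
t: 10.55
eef_pos: [0.3917, 0.1382, 0.0092]
ee_rot: [2.404, 2.022, -0.002]
contact_force: [-2.6, -13.2, 9.1]
opening: 0.0939
```

```bash
python3 look.py 9 wrist side
```

```text
t 10.55 tcp [0.3917 0.1382 0.0092] yawY -9.9 tilt 0.06 F [ -2.6 -13.2   9.1] op 0.094 j [-0.12  0.4  -0.33  2.25  0.26  0.53 -0.82]
```

View pics/wrist9.png

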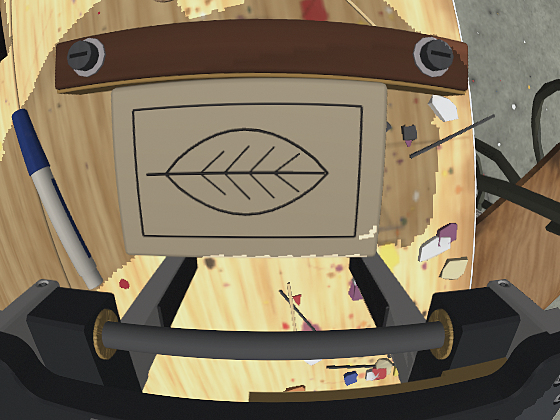

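Request:
servo_tool:
  motion:
    - [0.003,0,0,0,0,0]
    - [0,0,0,0,0,0]

```text
t: 10.85
eef_pos: [0.3916, 0.1382, 0.0092]
ee_rot: [2.405, 2.021, -0.003]
contact_force: [-2.2, -12.6, 9.1]
opening: 0.0938
```

```bash
python3 look.py 10 wrist; python3 -c "
from h import *
c=dict(np.load('wrist10.npz'));crop(c,100,50,400,130,2,'pics/c10.png')
a=cv2.imread('pics/c10.png');c=cv2.resize(cv2.imread('pics/wrist10.png')[60:120,40:480],None,fx=1.8,fy=4);cv2.imwrite('pics/c10.png',c)"
```

```text
t 10.85 tcp [0.3916 0.1382 0.0092] yawY -9.9 tilt 0.12 F [ -2.2 -12.6   9.1] op 0.094 j [-0.12  0.4  -0.33  2.24  0.26  0.53 -0.83]
```

View pics/c10.png

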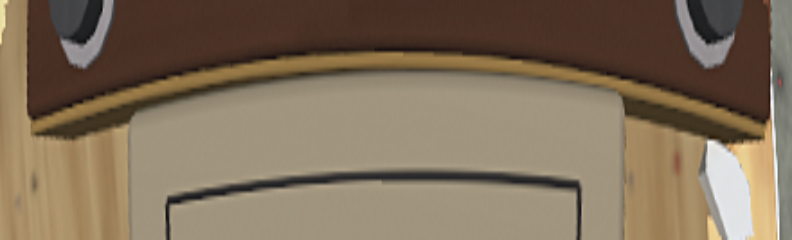

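Request:
servo_tool:
  motion:
    - [-0.02,0,0,0,0,0]
    - [-0.05,0,0,0,0,0]
    - [-0.1,0,0,0,0,0]
    - [0,0,-0.1,0,0,0]
    - [0,0,-0.2,0,0,0]

```text
t: 11.4
eef_pos: [0.3827, 0.0964, 0.0831]
ee_rot: [-2.402, -2.019, 0.007]
contact_force: [1.7, -0.2, 1.0]
opening: 0.0939
```

Request:
servo_tool:
  motion:
    - [0,0,-0.2,0,0,0]
    - [-0.15,0,-0.1,0,0,0]
    - [-0.2,0,0,0,0,0]
    - [-0.2,0,0,0,0,0]
    - [-0.2,0,0,0,0,0]

```text
t: 11.9
eef_pos: [0.3518, -0.0893, 0.1597]
ee_rot: [2.403, 2.022, 0.002]
contact_force: [1.0, -0.4, -1.1]
opening: 0.094
```

Request:
servo_tool:
  motion:
    - [-0.2,0,0,0,0,0]
    - [-0.2,0,0,0,0,0]
    - [0,0,0,0,0,0]
    - [0,0,0,0,0,0]

```text
t: 12.3
eef_pos: [0.3349, -0.1864, 0.1591]
ee_rot: [-2.406, -2.02, -0.0]
contact_force: [-0.1, 0.4, -0.3]
opening: 0.0934
```

```bash
python3 look.py 11 wrist top side; python3 -c "
from h import *
crop(np.load('top11.npz'),125,190,285,310,5,'pics/c11.png')
crop(np.load('side11.npz'),210,160,370,300,4,'pics/s11.png')"
```

```text
t 12.30 tcp [ 0.3349 -0.1864  0.1591] yawY -10.0 tilt 0.02 F [-0.1  0.4 -0.3] op 0.093 j [ 0.5   0.04 -0.07  2.22  0.    0.88  0.25]
```

View pics/c11.png

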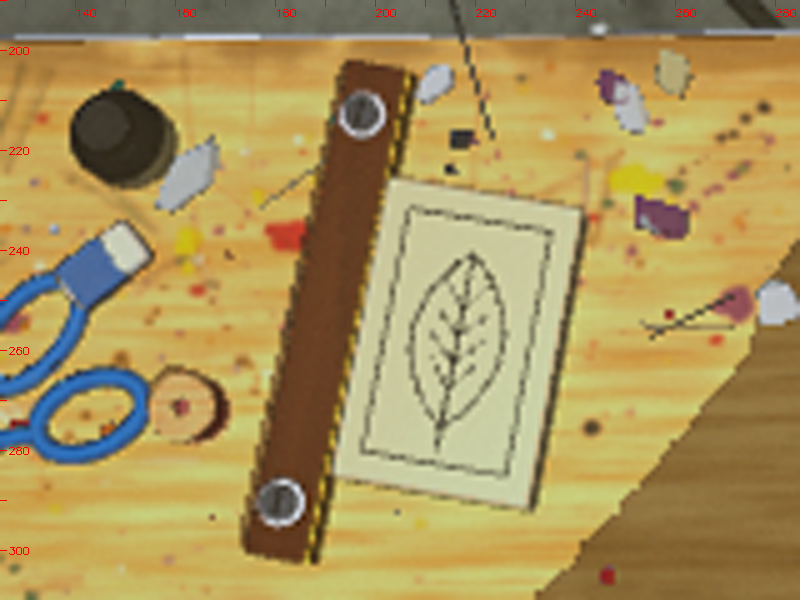

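View pics/top11.png

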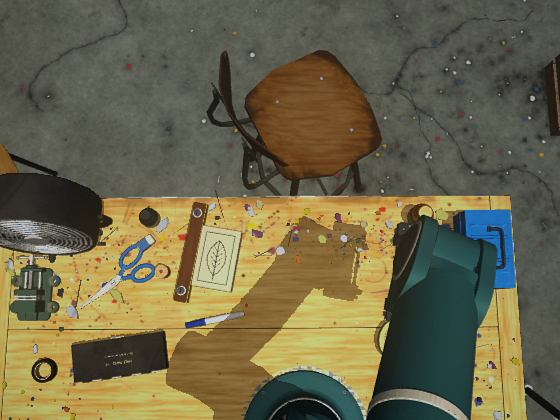

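Run:
```python
from h import *
c=dict(np.load("top11.npz"))
P,ct=rect(c,[(201.5,226),(239.5,232.5),(229.5,292),(190.5,285.5)],.034)
for i in range(4):
    d=P[(i+1)%4]-P[i];print(np.linalg.norm(d).round(4),np.degrees(np.arctan2(d[1],d[0])).round(1))
a=np.radians(-10);x=np.array([np.cos(a),np.sin(a)]);y=np.array([-x[1],x[0]])
for fc in ([.4025,.256],[.4024,.2568]):
    d=ct-fc;print(ct,d@x,d@y)
```

```text
0.0885 -100.2
0.1362 170.9
0.0892 80.3
0.1369 -9.4
[0.38526235 0.19667327] -0.0066737929684143275 -0.061418707937750165
[0.38526235 0.19667327] -0.0064363936509795276 -0.062189189322393194
```

View pics/s11.png

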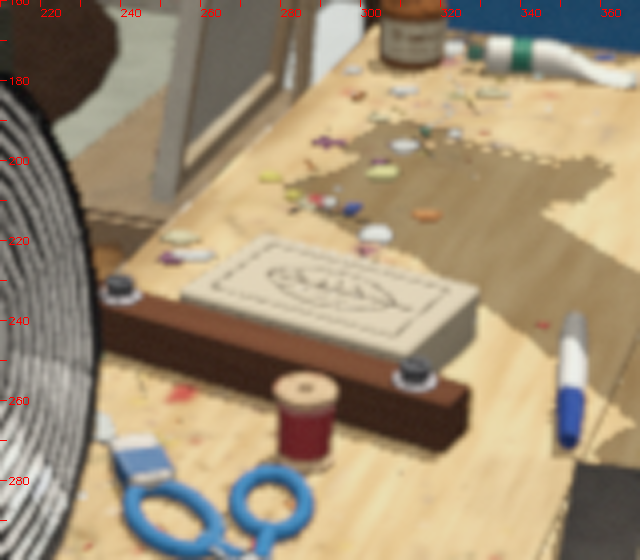

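View pics/wrist11.png

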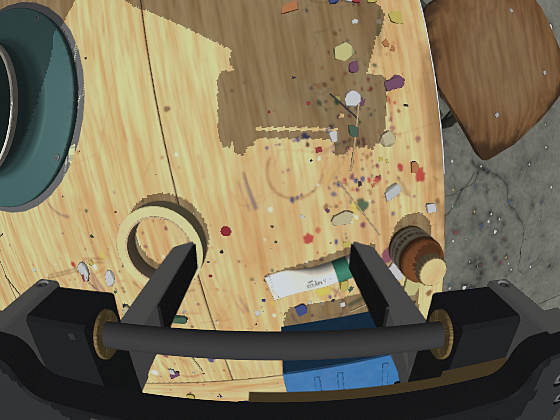

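```bash
python3 -c "
from rig import r
print(r.job_done())"
```

```text
the job is handed in; nothing more can be done
None
```

The stone is against the brass with a long side flush, as far as my last checks show. I handed the job in after about 12.5 s on the robot's clock; no verdict is reported.

- **What I did:** I pushed low on one long side with the two open fingertips. That turned the stone about 70° clockwise until it was square, with roughly 0.15 m still clear of the fence. I then pushed it straight home until the push force rose from about 5 N to 13 N, and backed the arm away.
- **Position in the fence frame (top camera):** The stone's origin is at x ≈ -6.5 mm, well inside the ±47 mm allowed. Its y is about -61.4 to -62.2 mm, against the ideal -61 mm and the -64.5 mm limit.
- **Angle:** The stone's long sides measured -9.1° and -9.4°. The fence measured between about -9.2° and -10.9° depending on the method, and I took -10°. With the stone pressed home, the fingers stood at -9.9°. A 2° misalignment therefore looks unlikely, but the camera reading alone is not sharp enough to rule it out completely.
- **Other objects:** The ink bottle, eraser and spool look unmoved in the last top view. The jar and tube were partly hidden there, but they stand upright and in place in the last side and wrist views. I did not measure how far any of them moved. The gripper touches nothing.

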